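Gauge the three imaging heads with feeler blades and set the focus marks

ROBOT

A 6-joint arm with a two-finger parallel gripper is mounted at the origin on the work surface. World frame = base frame: x ahead of the robot, y to its left, z up, the work surface at z = 0. Lengths are in m, angles in rad, forces in N, time in s.
With the tool pointing down it reaches from about 0.3 to 0.875 m from the base axis. Payload 6.4 kg.
Tool frame: the origin (TCP) lies at the very end of the fingers, on their centre line; the grasp point (between the pads) lies 19 mm behind it; z points along the fingers, y is the line along which they close (so a half turn about z gives the same grasp; the last joint's range is limited). The gripper opens to 85 mm and grips with 20 to 120 N. Pads are 22 mm wide; open, the fingers measure 114 mm over their backs; the gripper's body (76 mm by 85 mm) begins 54 mm behind the grasp point. The pads swing forward as they close: fully open they stand 13 mm farther back than shut.
Start: joints at [-1.324, 0.181, 1.607, -0, 1.354, -0.206], TCP at [0.252, -0.517, 0.231] pointing down, gripper open.
Joint ranges: [-2.99, 2.99], [-0.89, 2.07], [0.3, 2.58], [-1.14, 4.28], [0, 2.63], [-3.12, 3.12]. Speed limits (rad/s): [2.57, 2.57, 3.01, 3.14, 3.14, 3.14].

INTERFACE

Orientations are given as [roll, pitch, yaw] about the fixed x, y, z axes, in that order (R = Rz(yaw) Ry(pitch) Rx(roll)).
In Python, from station import * gives the robot as it stands.
- The arm moves only by the tool step_arm, never from a script. Its arguments are lists of equal length, an entry for each row: "xyz": the shift along the tool's x, y, z as a fraction of full scale, a list of three; "yaw": the turn about the tool's z as a fraction of full scale; "fingers": the opening, from -1 (shut) to 1 (fully open). In form: {"xyz": [[tx, ty, tz], ...], "yaw": [yaw, ...], "fingers": [fingers, ...]}. A call has 1 to 8 rows; each row shifts and turns the commanded pose from where the row before left it, along the tool's axes as they then stand; what a row does not reach is not made up. Full scale, the value 1, is 10 cm for a shift and 0.5 rad for a turn. A row lasts 1/12 s, in which the tool goes at most 41.7 mm and 7.16 degrees, less where a joint would pass 70% of its speed; a pose out of reach is approached as far as the arm can. A call with a number of a shift or a turn outside -1 to 1 is refused whole. A call with a gripper value outside its range is refused whole. The fingers move at their own pace and stop on an object; the grip force is fixed at half the most. Time passes only in rows, so rows that do not move let the fingers close. It gives the time, the measured TCP pose, the force, the opening and the grip force at its end, in the units of the state.
- get_state(): the state, without advancing time (a new reading comes with each control period).
- grab_frame(name): name is "side" or "top" or "wrist"; returns a dict with "pixels" (420x560x3 uint8, red, green, blue), "fovy" (degrees; the focal length in pixels is half the picture's height over the tangent of half this angle, whatever the lens; pixels are square), "cx", "cy" (the principal point, pixels), "k1" (the pictures are not rectified: a ray, as slopes to the right and down, at radius r is drawn at 1 + k1 r^2 times it, then the intrinsics apply), "world_from_camera" (4x4, takes a point from camera to world coordinates). Camera axes: x right, y up, looking along -z (the intrinsics and any distortion apply to the point x, -y, -z); pixel columns grow to the right and rows downward; lengths in m; the calibration is good to about 2 mm. A picture is of the moment at which its call begins. There is no depth.
- job_done(): hands the job in; it is judged then, once.
The state is a dict: "time_s": time; "joints": joint angles; "joint_vel": joint speeds; "effort": joint torques, N m; "ee_pos": TCP position; "ee_rot": TCP orientation; "wrist_force": force on the tool from outside, world axes, zero at the start; "wrist_torque": the same for the moment, N m; "opening": finger opening in m; "gripper_force": force on a finger pad.
Only numpy, scipy, OpenCV 4.12 (cv2) and the standard library are available. Lean on these libraries where they do the work, as an engineer would, in place of code of your own. Each camera call takes 0.05 s, during which the arm holds its last target. There are 200 camera calls.

TASK

Turn the focus knob to its blue gauging mark. Then slide each feeler blade on the bench along the stage, tip first, into the one gap under the three microscope heads where it goes in with a light drag (not loose, not blocked), fully home against the stop at the back, and leave it lying there; the blades can number two or three and which gap fits which must be felt. When all the blades are home, turn the knob on to its red working mark; leave the other things on the bench alone.

Things in the scene. Friction and masses are not known exactly. Their poses are not given: they have to be found in the camera images.
- thin_grip (a point): feeler blade with yellow grip, lying flat: steel strip 130 long, 24 wide, 4 mm thick, through the foot of a grip block 50 long (along the strip), 20 wide, 36 high, centred 25 mm from the strip's rear end; about 80 g. May be absent. This point: centre of the grip block, 18 mm above the blade's flat underside; x points along the strip to its tip, z up
- thin_tip (a point): front end of the yellow blade, on its underside, 105 mm ahead of the grip block's centre; axes as the blade's
- thin: the yellow blade itself; origin under the grip block's centre, on the underside; x towards the tip
- middle_grip (a point): feeler blade with green grip, lying flat: steel strip 130 long, 24 wide, 8 mm thick, through the foot of a grip block 50 long (along the strip), 20 wide, 36 high, centred 25 mm from the strip's rear end; about 80 g. May be absent. This point: centre of the grip block, 18 mm above the blade's flat underside; x points along the strip to its tip, z up
- middle_tip (a point): front end of the green blade, on its underside, 105 mm ahead of the grip block's centre; axes as the blade's
- middle: the green blade itself; origin under the grip block's centre, on the underside; x towards the tip
- thick_grip (a point): feeler blade with red grip, lying flat: steel strip 130 long, 24 wide, 12 mm thick, through the foot of a grip block 50 long (along the strip), 20 wide, 36 high, centred 25 mm from the strip's rear end; about 80 g. May be absent. This point: centre of the grip block, 18 mm above the blade's flat underside; x points along the strip to its tip, z up
- thick_tip (a point): front end of the red blade, on its underside, 105 mm ahead of the grip block's centre; axes as the blade's
- thick: the red blade itself; origin under the grip block's centre, on the underside; x towards the tip
- stand: three-head imaging stand, fixed: smooth black stage 280 (y) by 40 mm high, from x -130 to +100 mm; origin on the table, x away from the robot. Three barrels (48 mm across) hang at y +90, 0 and -90 mm from a white bridge at the back, 190 mm high. Under each is a sprung steel foot 40 mm wide, front edge at x +20 mm. Behind the feet a stop bar 12 mm high, front face at x +62 mm
- focus (a joint): angle of the focus knob (rad), clockwise from above positive, range 0 to 3.4; the white pointer stands at the blue mark at 1.40 and at the red mark at 2.80. It stays where it is left (friction 0.06 N m)
- focus_grip (a point): centre of the knob's black grip bar, 62 long, 18 wide and 36 mm high, 72 mm above the table (top 90 mm); the bar lies along this point's x axis, the white pointer at its -x end. The knob turns about the vertical through this point; the white console below it is 110 mm square, 45 mm high
- gap0 (a point): mouth of the gap at y +90 mm (robot's left): on the stage top under the foot's front edge; x points in. The three feet stand 3, 7 and 11 mm above the stage, in an order not told, and each gives up to 3 mm upwards against a spring of about 3 N
- gap1 (a point): mouth of the gap at y 0 (middle): on the stage top under the foot's front edge; x points in. A blade 1 mm thicker than the gap lifts the foot by its rounded underside (radius 16 mm, lowest 16 mm behind its front edge) and goes in with a drag of 3 to 8 N; a blade thinner than the gap slides in freely; a blade 5 mm or more thicker is stopped dead at the mouth
- gap2 (a point): mouth of the gap at y -90 mm (right): on the stage top under the foot's front edge; x points in. Blades lie flat on the stage and slide in along x, centred on the foot (a few mm off is harmless); home, the tip is 42 mm past the mouth and the grip block's centre 63 mm before it
- dish_a: closed culture dish, 60 across, 14 mm high, loose bystander; origin under its centre
- dish_b: closed culture dish, 60 across, 14 mm high, loose bystander; origin under its centre
- reagent: amber reagent bottle, 54 across, 110 mm high, loose bystander; origin under its centre
- slidebox: blue slide box, 90 x 50 x 32 mm, loose bystander; origin under its centre
- marker: marker pen, 120 mm long, loose bystander; origin under its centre
- mouse: black computer mouse, 100 x 60 x 30 mm, loose bystander; origin under its centre
Things that resemble listed ones, but are neither listed nor needed, are in the scene too. What is shaped like the thin but orange or turquoise is not meant. Of the things like the part that bears focus, leave any that is green; of the rest the smaller one is meant.

How it is judged:
On the way, in this order (a step that is already met when the one before it is completed fails the run):
1. the focus knob stands at the blue mark (value of joint focus between 1.28 and 1.52 rad), for 0.2 s.
2. every blade present is home in the gap where the foot presses on it (x of each of thin_tip, middle_tip, thick_tip in the frame of stand above 0.052 m and contact force between each of thin, middle, thick and stand above 2.5 N and z of each of thin_tip, middle_tip, thick_tip in the frame of stand below 0.045 m and angle between the x axis of each of thin_tip, middle_tip, thick_tip and the x axis of stand, either way round below 0.2 rad), for 0.3 s.
3. the focus knob stands at the red mark (value of joint focus between 2.68 and 2.92 rad), for 0.2 s.
At the end, for the whole second after the job is handed in: Every blade present lies flat on the stage, pointing into the gap within 0.2 rad, tip within 10 mm of the back stop, pressed by the sprung foot (more than 2.5 N on the stage), at rest; the focus knob is within 0.12 rad of the red mark (2.80) (all of step 2 and all of step 3 and linear speed of each of thin, middle, thick below 0.02 m/s); the robot touches nothing.
It fails at once if a bystander (dish, bottle, slide box, pen or mouse) is knocked more than 6 cm away (distance of any of dish_a, dish_b, reagent, slidebox, marker, mouse from where it was at the start of the episode above 0.06 m).
Of thin, middle, thick only 2 to 3 are there at a start; the rules pass over those that are not, and their reading is None.
At some moment in a run one of thin, middle, thick may be knocked a few centimetres aside while the robot is not near it.
It also fails if it takes over 210 s, if anything falls off the work surface, if the arm or the gripper's body presses on something with over 40 N, if the wrist force passes 120 N, or if a joint passes its speed limit or range.

## Working session

There is one attempt and no reset: what is moved stays moved. The work goes in short steps, Python scripts to look and compute and a tool call to move; the robot and the scene stay as the last step left them, time stands still between calls to the robot, and variables do not carry over. Pictures are saved under pics/ and viewed, at most 14 in all, crops included, and the job is handed in when it is done.

Besides the shell and the picture viewer there is one more tool, called after ">>>" as name(argument=value, ...) on one line, values as JSON. step_arm: Moves the arm, as the interface text tells. Shift numbers are shares of 10 cm and turn numbers shares of 0.5 rad, none past 1 either way. Its arguments: {"type":"object","properties":{"xyz":{"type":"array"},"yaw":{"type":"array"},"fingers":{"type":"array"}},"required":["xyz","yaw","fingers"]}

```bash
ls; mkdir -p pics; cat > h.py <<'E'
from station import *
import numpy as np, cv2
def save(n,f): cv2.imwrite(f'pics/{n}.png',cv2.cvtColor(f['pixels'],cv2.COLOR_RGB2BGR))
def K(f):
    F=210/np.tan(np.radians(f['fovy'])/2); return np.array([[F,0,f['cx']],[0,F,f['cy']],[0,0,1]]),np.array([f['k1'],0,0,0,0.])
def ray(f,uv,z):
    k,d=K(f); p=cv2.undistortPoints(np.array(uv,float).reshape(-1,1,2),k,d,None,None)[:,0]
    # note: cv2 distortion model matches 1+k1 r^2
    M=np.array(f['world_from_camera']); D=np.c_[p[:,0],-p[:,1],-np.ones(len(p))]@M[:3,:3].T; o=M[:3,3]
    return o+D*((z-o[2])/D[:,2])[:,None]
def proj(f,P):
    k,d=K(f); M=np.linalg.inv(np.array(f['world_from_camera'])); P=np.atleast_2d(P)@M[:3,:3].T+M[:3,3]
    P=P*[1,-1,-1]; return cv2.projectPoints(P,np.zeros(3),np.zeros(3),k,d)[0][:,0]
E
python3 - <<'E'
from h import *
for n in ['top','side','wrist']:
    f=grab_frame(n); save(n+'0',f); print(n,f['fovy'],f['cx'],f['cy'],f['k1'],np.round(f['world_from_camera'],3).tolist())
print(get_state())
E
```

```text
pics
top 52.31759824622659 284.9454898154523 207.58008915713603 -0.03827093130669262 [[-0.006, 0.996, -0.091, 0.411], [-1.0, -0.006, 0.002, -0.02], [0.002, 0.091, 0.996, 1.327], [0.0, 0.0, 0.0, 1.0]]
side 43.821099300692566 276.50220746587314 220.3051462743192 0.00838239387672804 [[-0.999, 0.036, -0.007, 0.495], [-0.03, -0.686, 0.727, 1.088], [0.022, 0.727, 0.687, 1.116], [0.0, 0.0, 0.0, 1.0]]
wrist 64.16922211327434 284.65888299781886 208.20683207472052 -0.0563809151655023 [[0.437, 0.856, 0.276, 0.322], [-0.899, 0.417, 0.133, -0.483], [-0.001, -0.306, 0.952, 0.374], [0.0, 0.0, 0.0, 1.0]]
{'time_s': 0.15, 'joints': array([-1.32428049e+00,  1.81389711e-01,  1.60779082e+00,  6.95473111e-06,
        1.35380194e+00, -2.06343830e-01]), 'joint_vel': array([ 9.23799292e-04,  5.18931026e-05, -3.83908336e-03, -6.83093225e-04,
        1.84552182e-03,  1.45541097e-03]), 'effort': array([ 1.13554554e-03, -4.45261502e+01, -3.51688743e+01, -1.70521648e-04,
        5.93853081e-03, -1.48829889e-05]), 'ee_pos': array([ 0.25147233, -0.5166149 ,  0.2305742 ]), 'ee_rot': array([-3.14023371e+00, -2.91394077e-04,  4.52857971e-01]), 'wrist_force': array([-0.82845497,  0.06700045,  0.88570898]), 'wrist_torque': array([-0.01262336,  0.07286169,  0.00414513]), 'gripper_force': 0.0, 'opening': 0.08548039551223903}
```

View pics/top0.png

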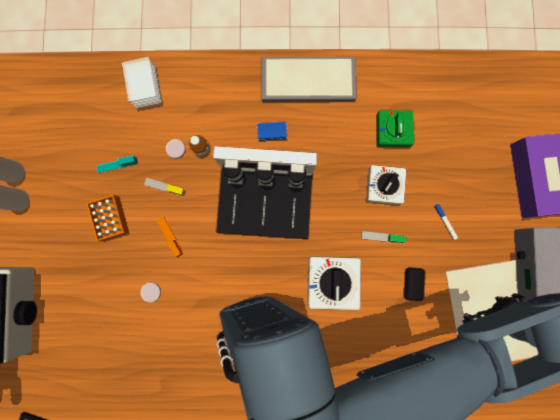

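View pics/side0.png

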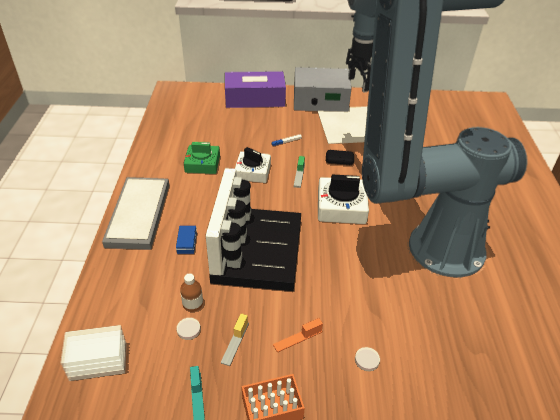

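Candidates, by top-view pixel:
- **Knobs:** small white (387,185), big white (335,285), green (396,128). I choose the small white one.
- **Blades:** yellow (165,187) and green (385,238) are meant. Turquoise (116,164) and orange (169,237) are decoys. No red blade is visible so far.

Next I'll measure these and take a close crop.

```bash
cat >> h.py <<'E'
def mask(f,lo,hi,roi=None):
    h=cv2.cvtColor(f['pixels'],cv2.COLOR_RGB2HSV); m=cv2.inRange(h,np.array(lo),np.array(hi))
    if roi: r=np.zeros_like(m); x0,y0,x1,y1=roi; r[y0:y1,x0:x1]=1; m=m*r
    return m
def big(m):
    n,l,s,c=cv2.connectedComponentsWithStats(m); i=1+np.argmax(s[1:,4]); return (l==i).astype(np.uint8)*255,c[i],s[i]
def rect(m):
    c=max(cv2.findContours(m,cv2.RETR_EXTERNAL,cv2.CHAIN_APPROX_NONE)[0],key=cv2.contourArea); return cv2.boxPoints(cv2.minAreaRect(c))
E
python3 - <<'E'
from h import *
f=grab_frame('top'); g=grab_frame('side'); p=f['pixels']
for n,lo,hi,roi in [('yel',(22,120,90),(35,255,255),(140,170,190,205)),('grn',(50,100,60),(80,255,255),(355,220,415,255)),('strY',(0,0,90),(180,60,255),(140,172,175,200)),('strG',(0,0,90),(180,60,255),(355,225,395,250)),
  ('knobwhite',(0,0,170),(180,60,255),(360,155,412,212)),('stage',(0,0,0),(180,255,45),(205,160,325,250)),('bridge',(0,0,170),(180,50,255),(205,140,325,180))]:
    m,c,s=big(mask(f,lo,hi,roi)); print(n,np.round(c,1),s.tolist(),np.round(rect(m)).tolist())
    for z in {'yel':[.036],'grn':[.036],'knobwhite':[.045],'stage':[.04],'bridge':[.19]}.get(n,[.004]): print('   ',np.round(ray(f,[c],z)[0],4),np.round(ray(f,rect(m),z)[:,:2],3).tolist())
a=cv2.resize(p[150:260,340:440],(400,440),interpolation=cv2.INTER_CUBIC); b=cv2.resize(p[140:250,140:240],(400,440),interpolation=cv2.INTER_CUBIC)
o=np.hstack([a,b]); cv2.imwrite('pics/crop1.png',o[:,:,::-1])
c=g['pixels'][135:235,225:325]; d=g['pixels'][200:300,200:310]; o=np.hstack([cv2.resize(c,(400,400),interpolation=2),cv2.resize(d,(400,400),interpolation=2)])
cv2.imwrite('pics/crop2.png',o[:,:,::-1])
E
```

```text
yel [174.6 189.2] [166, 184, 18, 11, 120] [[165.0, 190.0], [167.0, 184.0], [184.0, 188.0], [182.0, 195.0]]
    [0.5867 0.313  0.036 ] [[0.584, 0.342], [0.604, 0.336], [0.589, 0.285], [0.569, 0.29]]
grn [396.9 238.2] [389, 235, 17, 8, 109] [[388.0, 241.0], [389.0, 234.0], [406.0, 236.0], [405.0, 242.0]]
    [ 0.4337 -0.3611  0.036 ] [[0.426, -0.335], [0.446, -0.338], [0.441, -0.388], [0.421, -0.385]]
strY [155.5 184.1] [145, 179, 22, 12, 139] [[144.0, 184.0], [146.0, 178.0], [167.0, 184.0], [165.0, 190.0]]
    [0.6076 0.3817 0.004 ] [[0.607, 0.416], [0.628, 0.411], [0.608, 0.346], [0.588, 0.352]]
strG [375. 236.] [362, 232, 27, 9, 187] [[362.0, 238.0], [362.0, 231.0], [388.0, 234.0], [388.0, 241.0]]
    [ 0.4414 -0.3016  0.004 ] [[0.435, -0.26], [0.457, -0.263], [0.447, -0.344], [0.426, -0.341]]
knobwhite [386.5 184.9] [369, 166, 37, 37, 733] [[368.0, 200.0], [371.0, 165.0], [406.0, 168.0], [403.0, 203.0]]
    [ 0.595  -0.3319  0.045 ] [[0.549, -0.274], [0.656, -0.285], [0.647, -0.392], [0.54, -0.38]]
stage [264.1 202.6] [218, 163, 94, 76, 5250] [[217.0, 232.0], [222.0, 161.0], [312.0, 167.0], [307.0, 238.0]]
    [0.5436 0.0395 0.04  ] [[0.456, 0.181], [0.673, 0.168], [0.652, -0.106], [0.436, -0.089]]
bridge [264.7 157.3] [214, 147, 103, 25, 1493] [[213.0, 166.0], [214.0, 146.0], [316.0, 153.0], [315.0, 173.0]]
    [0.6513 0.0308 0.19  ] [[0.629, 0.171], [0.683, 0.168], [0.662, -0.109], [0.609, -0.105]]
```

View pics/crop1.png

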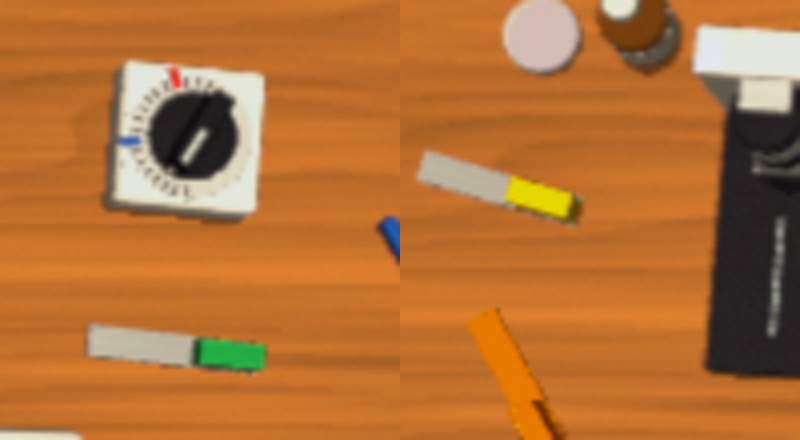

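View pics/crop2.png

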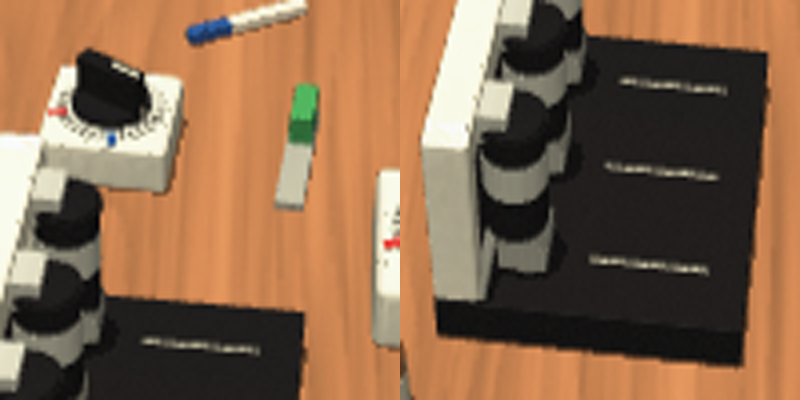

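View pics/wrist0.png

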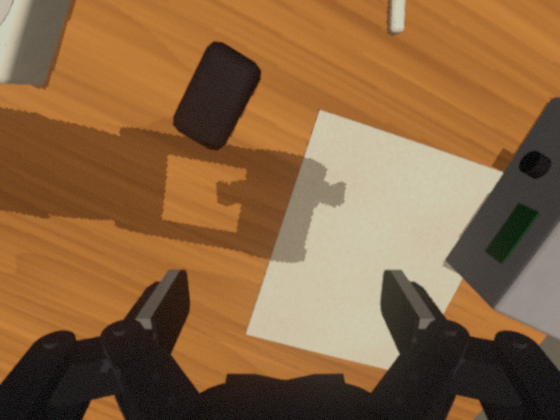

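The crops show the small white knob at top (388,184), with its pointer to the lower left, blue mark at left and red at the top. The yellow and green blades are plain grey strips with coloured grips, and the wrist view shows only the mouse, a paper sheet and an instrument. Next I'll compute the knob directions and stand lines.

```bash
python3 - <<'E'
from h import *
f=grab_frame('top'); g=grab_frame('side')
R=(360,155,412,212)
mb,cb,_=big(mask(f,(105,110,60),(130,255,255),R)); mr,cr,_=big(mask(f,(0,150,120),(5,255,255),R)|mask(f,(172,150,120),(180,255,255),R))
print('blue',cb,'red',cr)
B=ray(f,[cb],.045)[0];Rd=ray(f,[cr],.045)[0]; print(B,Rd)
# knob: dark disc+bar
md,cd,_=big(mask(f,(0,0,0),(180,255,70),(372,168,404,202))); print('dark',cd,ray(f,[cd],.06)[0])
# centre from equal radius & 1.40 rad: C=mid + perp
m=(B+Rd)/2; d=Rd-B; L=np.linalg.norm(d[:2]); n=np.array([d[1],-d[0]])/L
for s in (1,-1):
    C=m[:2]+s*n*L/2/np.tan(.7); print('C',C,'blue ang',np.arctan2(*(B[:2]-C)[::-1]),'red',np.arctan2(*(Rd[:2]-C)[::-1]))
# stripe pointer
ms=mask(f,(0,0,140),(180,90,255),(380,177,396,194)); ms,cs,_=big(ms); pts=np.argwhere(ms)[:,::-1].astype(float); w=ray(f,pts,.09)[:,:2]; c=w.mean(0); u,s,v=np.linalg.svd(w-c); print('stripe',c,v[0],np.arctan2(v[0,1],v[0,0]),s)
# white lines on stage
for nm,fr,roi in (('top',f,(225,188,305,230)),('side',g,(240,200,298,285))):
    ml=mask(fr,(0,0,100),(180,90,255),roi); n,l,s,c=cv2.connectedComponentsWithStats(cv2.morphologyEx(ml,cv2.MORPH_CLOSE,np.ones((5,5))))
    for i in range(1,n):
        if s[i,4]>20:
            q=np.argwhere(l==i)[:,::-1].astype(float); w=ray(fr,q,.04)[:,:2]; cc=w.mean(0); v=np.linalg.svd(w-cc)[2][0]; t=(w-cc)@v; print(nm,s[i].tolist(),cc.round(4),(cc+v*t.min()).round(3),(cc+v*t.max()).round(3),np.arctan(v[1]/v[0]).round(3))
ms,c,s=big(mask(g,(0,0,0),(180,255,50),(200,200,305,300)))
cn=cv2.approxPolyDP(cv2.convexHull(max(cv2.findContours(ms,0,1)[0],key=cv2.contourArea)),4,True)[:,0]; print(cn.tolist(),ray(g,cn,.04)[:,:2].round(3).tolist())
for n,lo,hi,roi,z in [('yel',(22,120,90),(35,255,255),(225,305,255,345),.036),('grn',(50,100,60),(80,255,255),(290,150,310,175),.036)]:
    m,c,s=big(mask(g,lo,hi,roi)); print(n,c,ray(g,[c],.022)[0])
E
```

```text
blue [372. 185.] red [383.42857143 169.14285714]
[ 0.59493919 -0.28761946  0.045     ] [ 0.64348614 -0.32379139  0.045     ]
dark [388.11838006 182.89719626] [ 0.59891651 -0.33319126  0.06      ]
C [ 0.59774026 -0.33452391] blue ang 1.6304439875615415 red 0.23044398756153947
C [ 0.64068508 -0.27688694] blue ang -2.9111486660282533 red -1.5111486660282543
stripe [ 0.58461599 -0.32514847] [-0.8215234  0.5701748] 2.534874035217407 [0.02415467 0.00479312]
top [232, 195, 4, 29, 46] [0.5252 0.1316] [0.567 0.128] [0.482 0.135] -0.078
top [262, 196, 4, 29, 48] [0.5207 0.0415] [0.564 0.038] [0.479 0.045] -0.078
top [292, 199, 3, 28, 44] [ 0.5109 -0.048 ] [ 0.554 -0.051] [ 0.472 -0.045] -0.07
side [241, 200, 9, 5, 22] [ 0.6044 -0.1333] [ 0.617 -0.142] [ 0.597 -0.128] -0.614
side [240, 214, 9, 12, 64] [ 0.604  -0.0506] [ 0.594 -0.075] [ 0.614 -0.026] 1.204
side [261, 220, 27, 3, 29] [ 0.5133 -0.048 ] [ 0.552 -0.051] [ 0.474 -0.045] -0.081
side [240, 236, 5, 7, 28] [0.6022 0.0333] [0.604 0.02 ] [0.601 0.044] -1.466
side [257, 241, 30, 4, 36] [0.516  0.0419] [0.559 0.039] [0.476 0.045] -0.074
side [253, 264, 31, 4, 46] [0.5234 0.1311] [0.565 0.129] [0.482 0.134] -0.061
[[251, 209], [300, 213], [293, 290], [210, 282], [223, 233]] [[0.585, -0.098], [0.435, -0.088], [0.454, 0.213], [0.675, 0.196], [0.66, 0.011]]
yel [240.10169492 321.75423729] [0.5866559  0.30716395 0.022     ]
grn [300.49350649 162.93506494] [ 0.43176882 -0.36389303  0.022     ]
```

>>> step_arm(xyz=[[0.392,-0.014,0],[0.392,-0.014,0],[0.392,-0.014,0],[0.392,-0.014,0],[0.392,-0.014,0],[0.392,-0.014,0],[0.392,-0.014,0],[0.392,-0.014,0]], yaw=[0,0,0,0,0,0,0,0], fingers=[1,1,1,1,1,1,1,1])

```text
time_s: 1.02
ee_pos: [0.5302, -0.3686, 0.2313]
ee_rot: [3.141, -0.0, 0.453]
wrist_force: [0.7, -0.9, -0.1]
opening: 0.0857
gripper_force: 0.0
```

>>> step_arm(xyz=[[0.392,-0.014,0],[0.392,-0.014,0],[0,0,0],[0,0,0],[0,0,0],[0,0,0],[0,0,0],[0,0,0]], yaw=[0,0,0.235,0.235,0.235,0.235,0.235,0.235], fingers=[1,1,1,1,1,1,1,1])

```text
time_s: 1.68
ee_pos: [0.598, -0.3328, 0.231]
ee_rot: [-3.141, 0.0, -0.258]
wrist_force: [0.6, 0.7, -0.0]
opening: 0.0852
gripper_force: 0.0
```

>>> step_arm(xyz=[[0,0,0],[0,0,0],[0,0,0],[0,0,0],[0,0,0]], yaw=[0.235,0.235,0.235,0,0], fingers=[1,1,1,1,1])

```text
time_s: 2.1
ee_pos: [0.5979, -0.3329, 0.2311]
ee_rot: [-3.142, 0.0, -0.601]
wrist_force: [-0.6, -0.0, 0.4]
opening: 0.0853
gripper_force: 0.0
```

```bash
python3 - <<'E'
from h import *
s=get_state(); print(s['time_s'],s['ee_pos'],s['ee_rot'],s['joints'])
f=grab_frame('top'); save('top1',f); f=grab_frame('wrist'); save('wrist1',f)
print(proj(f,[[.597,-.333,.09],[.597,-.333,.045]]))
E
```

```text
2.1 [ 0.597908   -0.33293671  0.23111676] [-3.14156832e+00  2.90382098e-04 -6.01191613e-01] [-6.81071587e-01  4.20621815e-01  1.30413273e+00  1.09538366e-06
  1.41712950e+00  1.49091619e+00]
[[284.56172099 194.82607659]
 [284.58945578 182.87114929]]
```

View pics/wrist1.png

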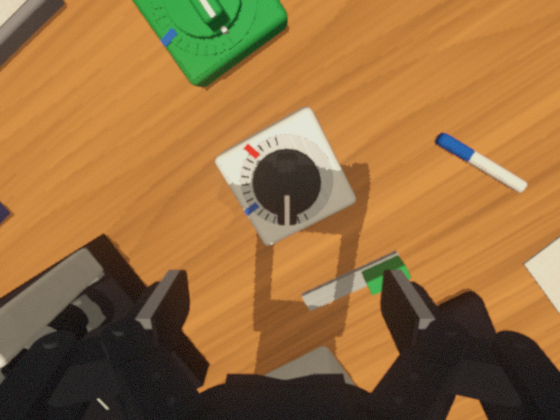

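View pics/top1.png

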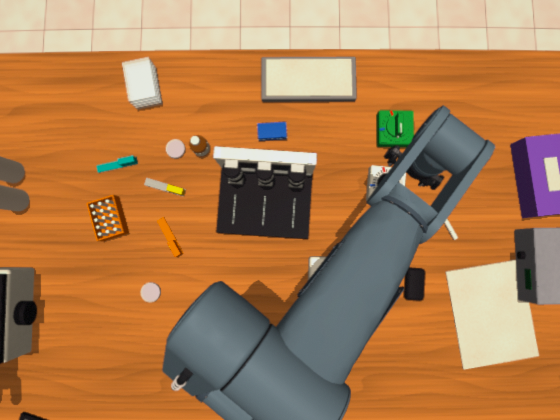

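The wrist view shows the pointer at (287,205) in line with the tool, and the blue mark at (252,209). Next: descend and grip.

>>> step_arm(xyz=[[0,0,0.33],[0,0,0.33],[0,0,0.33],[0,0,0.33],[0,0,0.33],[0,0,0],[0,0,0],[0,0,0]], yaw=[0,0,0,0,0,0,0,0], fingers=[1,1,1,1,1,-1,-1,-1])

```text
time_s: 2.87
ee_pos: [0.599, -0.3338, 0.0684]
ee_rot: [3.141, -0.003, -0.604]
wrist_force: [0.2, 0.1, 0.7]
opening: 0.0518
gripper_force: 0.0
```

>>> step_arm(xyz=[[0,0,0],[0,0,0],[0,0,0],[0,0,0],[0,0,0],[0,0,0]], yaw=[0,0,0,0,0,0], fingers=[-1,-1,-1,-1,-1,-1])

```text
time_s: 3.37
ee_pos: [0.5987, -0.3352, 0.0696]
ee_rot: [3.14, -0.004, -0.605]
wrist_force: [-3.5, -3.0, 5.9]
opening: 0.017
gripper_force: 59.9
```

>>> step_arm(xyz=[[0,0,0],[0,0,0],[0,0,0],[0,0,0],[0,0,0],[0,0,0],[0,0,0],[0,0,0]], yaw=[0.2,0.2,0.2,0.2,0.2,0.2,0.2,0.2], fingers=[-1,-1,-1,-1,-1,-1,-1,-1])

```text
time_s: 4.03
ee_pos: [0.5982, -0.3356, 0.0696]
ee_rot: [-3.141, -0.005, -1.41]
wrist_force: [-5.9, -3.2, 5.7]
opening: 0.0165
gripper_force: 60.0
```

>>> step_arm(xyz=[[0,0,0],[0,0,0],[0,0,0],[0,0,0],[0,0,0]], yaw=[0.21,0,0,0,0], fingers=[-1,-1,-1,-1,-1])

```text
time_s: 4.45
ee_pos: [0.5981, -0.3356, 0.0696]
ee_rot: [-3.14, -0.005, -1.51]
wrist_force: [-6.3, -3.6, 7.6]
opening: 0.0166
gripper_force: 60.0
```

>>> step_arm(xyz=[[0,0,0],[0,0,0],[0,0,0],[0,0,0],[0,0,-0.4],[0,0,-0.4],[0,0,-0.4],[0,0,-0.4]], yaw=[0,0,0,0,0,0,0,0], fingers=[1,1,1,1,1,1,1,1])

```text
time_s: 5.12
ee_pos: [0.5978, -0.3324, 0.2278]
ee_rot: [3.141, 0.001, -1.509]
wrist_force: [1.2, -0.6, 0.6]
opening: 0.0852
gripper_force: 0.0
```

>>> step_arm(xyz=[[0,0,0],[0,0,0]], yaw=[0,0], fingers=[1,1])

```text
time_s: 5.28
ee_pos: [0.5998, -0.334, 0.2308]
ee_rot: [-3.136, -0.005, -1.509]
wrist_force: [0.2, 0.4, -1.3]
opening: 0.0856
gripper_force: 0.0
```

```bash
python3 - <<'E'
from h import *
s=get_state(); print(s['time_s'],s['ee_pos'],s['ee_rot'])
f=grab_frame('wrist'); save('wrist2',f)
R=(120,60,460,270)
cb=big(mask(f,(105,110,60),(130,255,255),R))[1]; cr=big(mask(f,(0,150,120),(5,255,255),R)|mask(f,(172,150,120),(180,255,255),R))[1]
B=ray(f,[cb],.045)[0]; Rd=ray(f,[cr],.045)[0]; print(cb,cr,B,Rd)
m=(B+Rd)/2; d=Rd-B; L=np.linalg.norm(d[:2]); n=np.array([d[1],-d[0]])/L
C=m[:2]+n*L/2/np.tan(.7); print('C',C,np.arctan2(*(B[:2]-C)[::-1]),np.arctan2(*(Rd[:2]-C)[::-1]))
for nm in ('top','side'):
    f2=grab_frame(nm); h=mask(f2,(0,170,90),(6,255,255))|mask(f2,(172,150,90),(180,255,255)); n,l,s,c=cv2.connectedComponentsWithStats(h)
    print(nm,[(c[i].round().tolist(),int(s[i,4])) for i in range(1,n) if s[i,4]>15])
E
```

```text
5.2833 [ 0.59977115 -0.33399088  0.23077275] [-3.1358243  -0.00504974 -1.50924625]
[121.34146341 185.48780488] [242.97142857 190.3       ] [ 0.76816394 -0.32179363  0.045     ] [ 0.64249735 -0.32436709  0.045     ]
C [ 0.70380298 -0.24848204] -0.8503206991216653 -2.2503206991216658
top []
side []
```

View pics/wrist2.png

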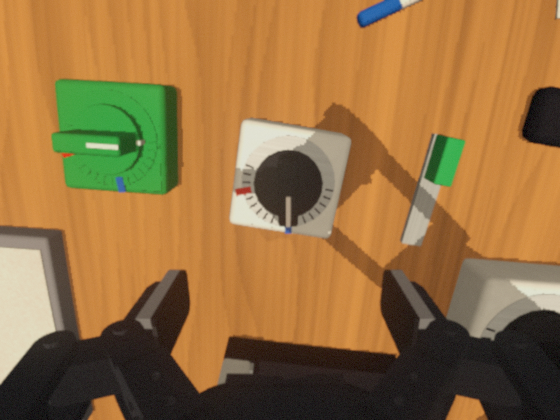

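Knob pointer (288,200) to (288,229) stands exactly on the blue mark. The green blade is at (445,160), with its tip at (412,242). Measure it from this view.

```bash
cat >> h.py <<'E'
def axis(f,m,z):
    w=ray(f,np.argwhere(m)[:,::-1].astype(float),z)[:,:2]; c=w.mean(0); u,s,v=np.linalg.svd(w-c,full_matrices=False); t=(w-c)@v[0]; return c,np.arctan2(v[0][1],v[0][0]),np.ptp(t)
E
python3 - <<'E'
from h import *
f=grab_frame('wrist')
m,_,_=big(mask(f,(50,100,130),(80,255,255),(400,110,480,200))); print('wrist grip',axis(f,m,.036))
m,_,_=big(mask(f,(0,0,110),(180,70,255),(395,130,445,250))); print('strip',axis(f,m,.008))
f=grab_frame('top'); m,_,_=big(mask(f,(50,100,60),(80,255,255),(355,220,415,255))); print('top grip',axis(f,m,.036))
E
```

```text
wrist grip (array([ 0.43344585, -0.36603604]), np.float64(1.4500506996678713), np.float64(0.04833152007915352))
strip (array([ 0.44142775, -0.3081639 ]), np.float64(1.5319004576562656), np.float64(0.13032763895741487))Traceback (most recent call last):
  File "<stdin>", line 5, in <module>
  File "h.py", line 19, in big
    n,l,s,c=cv2.connectedComponentsWithStats(m); i=1+np.argmax(s[1:,4]); return (l==i).astype(np.uint8)*255,c[i],s[i]
                                                     ~~~~~~~~~^^^^^^^^^
    return _wrapfunc(a, 'argmax', axis=axis, out=out, **kwds)
    return bound(*args, **kwds)
ValueError: attempt to get argmax of an empty sequence
```

>>> step_arm(xyz=[[0.041,0.335,0],[0.041,0.335,0],[0.041,0.335,0],[0.041,0.335,0],[0.041,0.335,0],[0,0,0],[0,0,0],[0,0,0]], yaw=[0,0,0,0,0,-0.247,-0.247,-0.247], fingers=[1,1,1,1,1,1,1,1])

```text
time_s: 6.2
ee_pos: [0.4309, -0.3635, 0.2251]
ee_rot: [3.141, 0.002, -1.135]
wrist_force: [1.0, 0.3, -0.6]
opening: 0.0854
gripper_force: 0.0
```

>>> step_arm(xyz=[[0,0,0],[0,0,0],[0,0,0],[0,0,0],[0,0,0],[0,0,0],[0,0,0],[0,0,0]], yaw=[-0.247,-0.247,-0.247,-0.247,-0.247,-0.247,-0.247,-0.247], fingers=[1,1,1,1,1,1,1,1])

```text
time_s: 6.87
ee_pos: [0.4315, -0.3631, 0.2248]
ee_rot: [-3.14, 0.002, -0.145]
wrist_force: [-0.2, 0.0, -0.2]
opening: 0.0854
gripper_force: 0.0
```

>>> step_arm(xyz=[[0,0,0],[0,0,0],[0,0,0],[0,0,0],[0,0,0],[0,0,0],[0,0,0],[0,0,0]], yaw=[-0.247,-0.247,-0.247,-0.247,-0.247,-0.247,-0.247,-0.247], fingers=[1,1,1,1,1,1,1,1])

```text
time_s: 7.53
ee_pos: [0.4316, -0.3631, 0.2248]
ee_rot: [-3.139, -0.001, 0.843]
wrist_force: [-0.4, -0.1, -0.4]
opening: 0.0855
gripper_force: 0.0
```

>>> step_arm(xyz=[[0,0,0],[0,0,0],[0,0,0],[0,0,0],[0,0,0],[0,0,0],[0,0,0],[0,0,0]], yaw=[-0.247,-0.247,-0.247,-0.247,-0.247,0,0,0], fingers=[1,1,1,1,1,1,1,1])

```text
time_s: 8.2
ee_pos: [0.4318, -0.3634, 0.2256]
ee_rot: [-3.141, -0.001, 1.451]
wrist_force: [-1.1, -0.5, -0.4]
opening: 0.0856
gripper_force: 0.0
```

>>> step_arm(xyz=[[0,0,0.355],[0,0,0.355],[0,0,0.355],[0,0,0.355],[0,0,0.355],[0,0,0.355],[0,0,0],[0,0,0]], yaw=[0,0,0,0,0,0,0,0], fingers=[1,1,1,1,1,1,1,-1])

```text
time_s: 8.87
ee_pos: [0.4307, -0.362, 0.0115]
ee_rot: [-3.138, -0.004, 1.453]
wrist_force: [0.6, 0.4, 0.6]
opening: 0.0756
gripper_force: 0.0
```

>>> step_arm(xyz=[[0,0,0],[0,0,0],[0,0,0],[0,0,0],[0,0,0],[0,0,0],[0,0,0],[0,0,0]], yaw=[0,0,0,0,0,0,0,0], fingers=[-1,-1,-1,-1,-1,-1,-1,-1])

```text
time_s: 9.53
ee_pos: [0.4331, -0.3649, 0.0155]
ee_rot: [3.139, 0.003, 1.454]
wrist_force: [-0.2, 0.6, 6.3]
opening: 0.0189
gripper_force: 59.6
```

>>> step_arm(xyz=[[0,0,-0.3],[0,0,-0.4],[0,0,-0.4],[0,0,0]], yaw=[0,0,0,0], fingers=[-1,-1,-1,-1])

```text
time_s: 9.87
ee_pos: [0.4357, -0.368, 0.1327]
ee_rot: [3.131, 0.011, 1.454]
wrist_force: [1.1, -1.1, 1.1]
opening: 0.0185
gripper_force: 59.0
```

>>> step_arm(xyz=[[0,0,0],[0,0,0],[0,0,0],[0,0,0],[0,0,0],[0,0,0],[0,0,0],[0,0,0]], yaw=[0.2,0.236,0.236,0.236,0.236,0.236,0.236,0.236], fingers=[-1,-1,-1,-1,-1,-1,-1,-1])

```text
time_s: 10.53
ee_pos: [0.4321, -0.3638, 0.1238]
ee_rot: [3.141, -0.0, 0.522]
wrist_force: [-0.2, -0.4, -0.5]
opening: 0.0185
gripper_force: 59.0
```

>>> step_arm(xyz=[[0,0,0],[0,0,0],[0,0,0],[0,0,0],[0,0,0],[0,0,0],[0,0,0]], yaw=[0.236,0.236,0.236,0.236,0.236,0.03,0], fingers=[-1,-1,-1,-1,-1,-1,-1])

```text
time_s: 11.12
ee_pos: [0.4321, -0.3637, 0.1237]
ee_rot: [3.141, -0.0, -0.074]
wrist_force: [0.7, 0.1, -1.2]
opening: 0.019
gripper_force: 59.0
```

>>> step_arm(xyz=[[0,-0.4,0],[0,-0.4,0],[0,-0.4,0],[0,-0.4,0],[0,-0.4,0],[0,-0.4,0],[0,-0.4,0],[0,-0.4,0]], yaw=[0,0,0,0,0,0,0,0], fingers=[-1,-1,-1,-1,-1,-1,-1,-1])

```text
time_s: 11.78
ee_pos: [0.4565, -0.0428, 0.1238]
ee_rot: [3.141, -0.001, -0.073]
wrist_force: [0.3, -1.0, -1.2]
opening: 0.0189
gripper_force: 59.1
```

>>> step_arm(xyz=[[0,0,0],[0,0,0],[0,0,0]], yaw=[0,0,0], fingers=[-1,-1,-1])

```text
time_s: 12.03
ee_pos: [0.4568, -0.0449, 0.1236]
ee_rot: [3.141, -0.001, -0.074]
wrist_force: [0.4, -0.6, -0.7]
opening: 0.0188
gripper_force: 59.2
```

```bash
cat >> h.py <<'E'
O=np.array([.576,.037]); psi=-.077
def st(p): d=np.array(p)[...,:2]-O; c,s=np.cos(psi),np.sin(psi); return np.stack([d[...,0]*c+d[...,1]*s,-d[...,0]*s+d[...,1]*c],-1)
E
python3 - <<'E'
from h import *
s=get_state(); print(s['time_s'],s['ee_pos'],s['ee_rot'],s['joints'],st(s['ee_pos']),s['wrist_force'])
f=grab_frame('side'); save('side2',f)
f=grab_frame('wrist'); save('wrist3',f)
E
```

```text
12.0333 [ 0.45684936 -0.0448559   0.12364392] [ 3.14085151e+00 -8.76059951e-04 -7.35506253e-02] [-3.57058813e-01  5.20951246e-02  1.98685178e+00 -5.23020507e-04
  1.10159741e+00  1.28752471e+00] [-0.11250091 -0.09077889] [ 0.35719014 -0.63093067 -0.73578199]
```

View pics/wrist3.png

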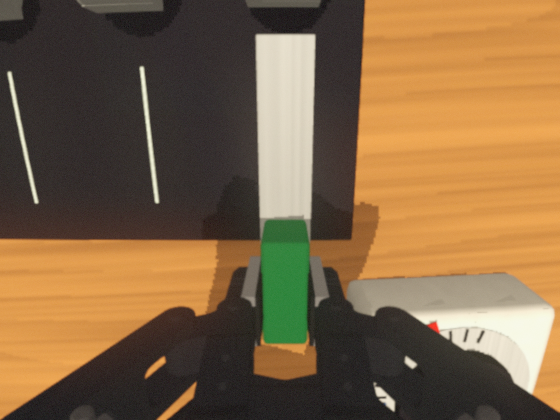

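View pics/side2.png

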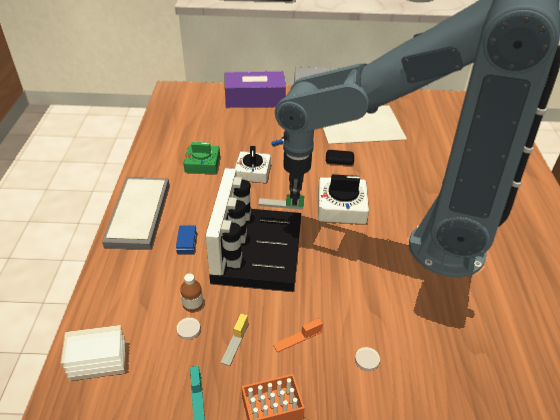

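Blade is square to the stage at gap 2 (strip 257–314 px). Only the yellow and green blades are present. Set it down.

>>> step_arm(xyz=[[0.08,0,0.2],[0,0,0.2],[0,0,0.2],[0,0,0.03],[0,0,0]], yaw=[0,0,0,0,0], fingers=[-1,-1,-1,-1,-1])

```text
time_s: 12.55
ee_pos: [0.4633, -0.0461, 0.0591]
ee_rot: [-3.141, 0.003, -0.079]
wrist_force: [0.1, -0.0, -1.3]
opening: 0.0184
gripper_force: 59.2
```

>>> step_arm(xyz=[[0,0,0.03],[0,0,0],[0,0,0]], yaw=[0,0,0], fingers=[-1,-1,-1])

```text
time_s: 12.8
ee_pos: [0.4653, -0.0458, 0.0583]
ee_rot: [3.141, -0.002, -0.077]
wrist_force: [0.4, 0.3, -1.0]
opening: 0.0187
gripper_force: 59.2
```

>>> step_arm(xyz=[[0,0,0.02],[0,0,0],[0,0,0],[0,0,0],[0,0,0],[0,0,-0.3],[0,0,-0.3],[0,0,0]], yaw=[0,0,0,0,0,0,0,0], fingers=[-1,-1,1,1,1,1,1,1])

```text
time_s: 13.47
ee_pos: [0.4681, -0.0463, 0.1205]
ee_rot: [3.139, -0.009, -0.076]
wrist_force: [1.3, -1.6, 0.7]
opening: 0.0854
gripper_force: 0.0
```

>>> step_arm(xyz=[[0,0,0],[0,0,0],[0,0,0],[0,0,0],[0,0,0],[0,0,0],[0,0,0],[0,0,0]], yaw=[-0.245,-0.245,-0.245,-0.245,-0.245,-0.245,-0.245,-0.245], fingers=[1,1,1,1,1,1,1,1])

```text
time_s: 14.13
ee_pos: [0.4645, -0.0452, 0.1152]
ee_rot: [3.141, -0.0, 0.909]
wrist_force: [0.8, -0.2, 0.6]
opening: 0.0853
gripper_force: 0.0
```

>>> step_arm(xyz=[[0,0,0],[0,0,0],[0,0,0],[0,0,0],[0,0,0],[0,0,0],[0,0,0],[0,0,0]], yaw=[-0.245,-0.245,-0.245,-0.245,-0.245,-0.245,-0.245,-0.245], fingers=[1,1,1,1,1,1,1,1])

```text
time_s: 14.8
ee_pos: [0.4645, -0.0452, 0.1152]
ee_rot: [3.141, 0.0, 1.889]
wrist_force: [-0.7, 0.2, -0.4]
opening: 0.0855
gripper_force: 0.0
```

>>> step_arm(xyz=[[0,0,0],[0,0,0],[0,0,0],[0,0,0],[0,0,0],[0,0,0],[0,0,0],[0,0,0]], yaw=[-0.245,-0.245,-0.245,-0.245,-0.245,-0.245,-0.245,-0.245], fingers=[1,1,1,1,1,1,1,1])

```text
time_s: 15.47
ee_pos: [0.4646, -0.0452, 0.1152]
ee_rot: [-3.142, 0.0, 2.869]
wrist_force: [-0.1, -0.1, -0.3]
opening: 0.0856
gripper_force: 0.0
```

>>> step_arm(xyz=[[0,0,0],[0,0,0],[0,0,0],[0,0,0]], yaw=[-0.245,-0.16,0,0], fingers=[1,1,1,1])

```text
time_s: 15.8
ee_pos: [0.4645, -0.0452, 0.1152]
ee_rot: [-3.142, 0.0, 3.063]
wrist_force: [-0.3, 0.1, 0.8]
opening: 0.0852
gripper_force: 0.0
```

```bash
python3 - <<'E'
from h import *
s=get_state(); print(s['time_s'],s['ee_pos'],s['ee_rot'],st(s['ee_pos']),s['joints'])
for n,roi in (('side',(275,180,320,230)),('top',(280,225,330,270))):
    f=grab_frame(n); 
    try: m,_,ss=big(mask(f,(50,100,60),(80,255,255),roi)); a=axis(f,m,.06 if n=='side' else .076); print(n,ss,a,st(a[0]))
    except Exception as e: print(n,e)
E
```

```text
15.8 [ 0.46451252 -0.04518849  0.11520414] [-3.14158499e+00  6.56992013e-05  3.06325780e+00] [-0.10483488 -0.09052102] [-3.52151379e-01  8.36601282e-02  1.97324275e+00  1.17438426e-05
  1.08462445e+00 -1.84461834e+00]
side [283 212  17  12 176] (array([ 0.46306308, -0.04591629]), np.float64(2.8012513509546264), np.float64(0.05886533823798713)) [-0.10622404 -0.09135816]
top attempt to get argmax of an empty sequence
```

>>> step_arm(xyz=[[0,0,0.27],[0,0,0.27],[0,0,0],[0,0,0],[0,0,0],[0,0,0],[0,0,0],[0,0,0]], yaw=[0,0,0,0,0,0,0,0], fingers=[1,1,-1,-1,-1,-1,-1,-1])

```text
time_s: 16.57
ee_pos: [0.4658, -0.0456, 0.0629]
ee_rot: [-3.141, 0.003, 3.066]
wrist_force: [-0.4, 0.4, 2.3]
opening: 0.0188
gripper_force: 58.8
```

>>> step_arm(xyz=[[0,0,0],[0,0,0],[0,0,0],[-0.08,0,0],[-0.08,0,0],[0,0,0],[0,0,0]], yaw=[0,0,0,0,0,0,0], fingers=[-1,-1,-1,-1,-1,-1,-1])

```text
time_s: 17.15
ee_pos: [0.4822, -0.047, 0.0629]
ee_rot: [-3.141, 0.004, 3.066]
wrist_force: [0.7, 0.1, 5.8]
opening: 0.0186
gripper_force: 59.6
```

>>> step_arm(xyz=[[-0.03,0,0],[-0.03,0,0],[0,0,0]], yaw=[0,0,0], fingers=[-1,-1,-1])

```text
time_s: 17.4
ee_pos: [0.4859, -0.0471, 0.0628]
ee_rot: [-3.141, -0.002, 3.066]
wrist_force: [-9.5, 0.5, 17.4]
opening: 0.0183
gripper_force: 60.9
```

>>> step_arm(xyz=[[-0.03,0,0],[-0.03,0,0],[0,0,0]], yaw=[0,0,0], fingers=[-1,-1,-1])

```text
time_s: 17.65
ee_pos: [0.4921, -0.0475, 0.0629]
ee_rot: [-3.141, -0.001, 3.066]
wrist_force: [-7.6, 0.5, 15.6]
opening: 0.0185
gripper_force: 60.8
```

>>> step_arm(xyz=[[-0.03,0,0],[-0.03,0,0],[0,0,0]], yaw=[0,0,0], fingers=[-1,-1,-1])

```text
time_s: 17.9
ee_pos: [0.4981, -0.0479, 0.0629]
ee_rot: [-3.141, -0.001, 3.066]
wrist_force: [-8.1, 0.7, 15.2]
opening: 0.0185
gripper_force: 60.7
```

>>> step_arm(xyz=[[-0.03,0,0],[-0.03,0,0],[0,0,0]], yaw=[0,0,0], fingers=[-1,-1,-1])

```text
time_s: 18.15
ee_pos: [0.5041, -0.0484, 0.0629]
ee_rot: [-3.141, -0.001, 3.066]
wrist_force: [-7.4, 0.4, 15.2]
opening: 0.0183
gripper_force: 60.6
```

```bash
python3 - <<'E'
from h import *
s=get_state(); print(s['ee_pos'],st(s['ee_pos']),s['wrist_force'],s['wrist_torque'])
f=grab_frame('side'); save('side3',f); m,_,ss=big(mask(f,(50,100,60),(80,255,255),(255,180,320,230))); a=axis(f,m,.06); print(ss,a,st(a[0]))
cv2.imwrite('pics/side3c.png',cv2.resize(f['pixels'][170:250,210:320],(770,560),interpolation=2)[:,:,::-1])
E
```

```text
[ 0.504101   -0.04836554  0.06285586] [-0.06511931 -0.09064335] [-7.36193295  0.35244604 15.2055129 ] [ 3.43221890e-02  1.16236837e+00 -4.87254671e-04]
[270 211  17  11 103] (array([ 0.50045803, -0.04610153]), np.float64(3.081568771220583), np.float64(0.05078651396287143)) [-0.06892563 -0.08866628]
```

View pics/side3c.png

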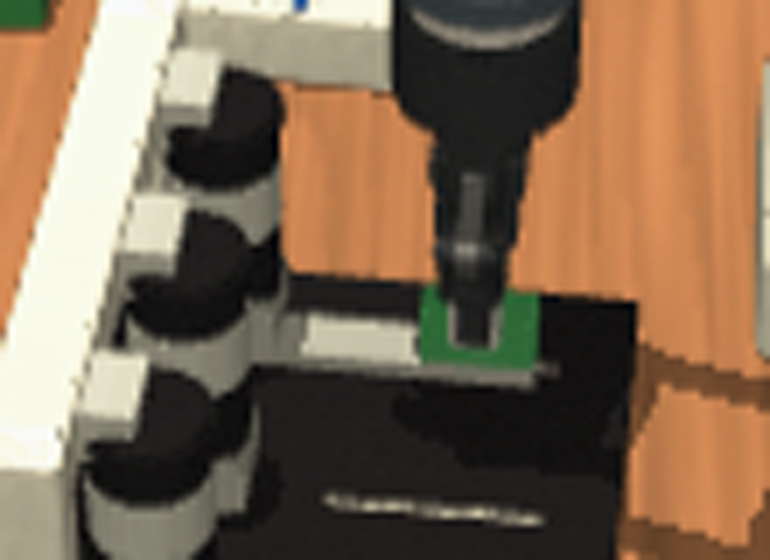

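The crop shows the strip going under the foot and the grip still in the fingers. Drag is steady at about 7–8 N, so this gap fits. Push on to the stop.

>>> step_arm(xyz=[[-0.03,0,0],[-0.03,0,0],[-0.03,0,0],[-0.03,0,0],[-0.03,0,0],[0,0,0]], yaw=[0,0,0,0,0,0], fingers=[-1,-1,-1,-1,-1,-1])

```text
time_s: 18.7
ee_pos: [0.5192, -0.0495, 0.0629]
ee_rot: [-3.141, -0.001, 3.066]
wrist_force: [-6.3, 0.2, 14.6]
opening: 0.0183
gripper_force: 60.5
```

>>> step_arm(xyz=[[-0.03,0,0],[-0.03,0,0],[0,0,0]], yaw=[0,0,0], fingers=[-1,-1,-1])

```text
time_s: 18.95
ee_pos: [0.5252, -0.05, 0.0629]
ee_rot: [-3.141, -0.001, 3.066]
wrist_force: [-7.3, 1.2, 13.2]
opening: 0.0187
gripper_force: 60.5
```

>>> step_arm(xyz=[[-0.02,0,0],[0,0,0]], yaw=[0,0], fingers=[-1,-1])

```text
time_s: 19.12
ee_pos: [0.5252, -0.0499, 0.0628]
ee_rot: [-3.141, -0.005, 3.067]
wrist_force: [-16.1, 0.0, 21.8]
opening: 0.0183
gripper_force: 61.4
```

Blade stopped dead at stand x −0.044, which is home. Release, rise, and recheck the yellow blade.

>>> step_arm(xyz=[[0,0,0],[0,0,0],[0,0,0],[0,0,0],[0,0,-0.35],[0,0,-0.35],[0,0,-0.35],[0,0,-0.35]], yaw=[0,0,0,0,0,0,0,0], fingers=[1,1,1,1,1,1,1,1])

```text
time_s: 19.78
ee_pos: [0.527, -0.0498, 0.2026]
ee_rot: [3.141, -0.001, 3.066]
wrist_force: [1.0, -0.7, -0.9]
opening: 0.0851
gripper_force: 0.0
```

>>> step_arm(xyz=[[0,0,-0.35],[0,0,0],[0,0,0]], yaw=[0,0,0], fingers=[1,1,1])

```text
time_s: 20.03
ee_pos: [0.5289, -0.0504, 0.2389]
ee_rot: [-3.14, 0.006, 3.066]
wrist_force: [0.1, -0.5, -0.5]
opening: 0.0852
gripper_force: 0.0
```

```bash
cat > y.py <<'E'
from h import *
s=get_state(); print(s['time_s'],s['ee_pos'],s['ee_rot'],s['wrist_force'])
for n,zc in (('top',.036),('side',.022)):
    f=grab_frame(n); H=mask(f,(22,120,90),(35,255,255)); k,l,ss,c=cv2.connectedComponentsWithStats(H)
    for i in range(1,k):
        if ss[i,4]>40: a=axis(f,(l==i),zc); print(n,'yel',ss[i].tolist(),a)
    try:
        roi=(205,140,325,260) if n=='top' else (250,180,325,300)
        m,_,q=big(mask(f,(50,100,60),(80,255,255),roi)); a=axis(f,m,zc+.04); print(n,'grn',q,a[0],st(a[0]))
    except ValueError: print(n,'no green')
f=grab_frame('top'); m,c,q=big(mask(f,(0,0,90),(180,60,255),(135,165,185,205))); print('strip',q,axis(f,m,.004))
m=mask(f,(0,0,120),(180,70,255),(160,130,190,165)); print('dish',ray(f,[big(m)[1]],.014))
E
python3 y.py
```

```text
20.0333 [ 0.52892856 -0.05043951  0.23894355] [-3.14027278  0.00561028  3.06589307] [ 0.06476543 -0.52561622 -0.49743134]
top yel [166, 184, 18, 11, 118] (array([0.58675567, 0.3134066 ]), np.float64(-1.8938199450432658), np.float64(0.053994334678855754))
top grn [290 210   8   7  46] [ 0.50802043 -0.04860668] [-0.06119294 -0.09058228]
side yel [234, 314, 13, 17, 118] (array([0.58663068, 0.30705632]), np.float64(1.3018421189590286), np.float64(0.048961429762326564))
side grn [263 210  17  12 177] [ 0.52247847 -0.04866023] [-0.04677362 -0.0895235 ]
strip [145 179  21  12 137] (array([0.60778019, 0.38214028]), np.float64(-1.8662999559208062), np.float64(0.06831923747517557))
dish [[0.71837408 0.31978072 0.014     ]]
```

>>> step_arm(xyz=[[-0.034,0.405,0],[-0.034,0.405,0],[-0.034,0.405,0],[-0.034,0.405,0],[-0.034,0.405,0],[-0.034,0.405,0],[-0.034,0.405,0],[-0.034,0.405,0]], yaw=[0,0,0,0,0,0,0,0], fingers=[1,1,1,1,1,1,1,1])

```text
time_s: 20.85
ee_pos: [0.5779, 0.2728, 0.2338]
ee_rot: [-3.14, -0.004, 3.066]
wrist_force: [1.0, 0.1, -0.6]
opening: 0.0855
gripper_force: 0.0
```

>>> step_arm(xyz=[[-0.034,0.405,0],[0,0,0],[0,0,0],[0,0,0],[0,0,0],[0,0,0],[0,0,0],[0,0,0]], yaw=[0,-0.246,-0.246,-0.246,-0.246,-0.246,-0.246,-0.246], fingers=[1,1,1,1,1,1,1,1])

```text
time_s: 21.52
ee_pos: [0.5844, 0.3108, 0.2335]
ee_rot: [3.14, -0.004, -2.35]
wrist_force: [0.5, -0.5, 0.2]
opening: 0.0852
gripper_force: 0.0
```

>>> step_arm(xyz=[[0,0,0],[0,0,0],[0,0,0],[0,0,0],[0,0,0],[0,0,0],[0,0,0]], yaw=[-0.246,-0.246,-0.246,-0.246,0,0,0], fingers=[1,1,1,1,1,1,1])

```text
time_s: 22.1
ee_pos: [0.585, 0.311, 0.2349]
ee_rot: [3.14, -0.001, -1.868]
wrist_force: [-0.1, -0.1, 0.4]
opening: 0.0851
gripper_force: 0.0
```

```bash
python3 - <<'E'
from h import *
s=get_state(); print(s['time_s'],s['ee_pos'],s['ee_rot'],s['joints'])
f=grab_frame('side'); m,_,q=big(mask(f,(22,120,90),(35,255,255),(215,295,265,355))); print(q,axis(f,m,.022))
f=grab_frame('wrist'); save('wrist5',f); m,_,q=big(mask(f,(22,120,90),(35,255,255))); print(q,axis(f,m,.03)); m,_,q=big(mask(f,(22,120,150),(35,255,255))); print(q,axis(f,m,.036)) 
E
```

```text
22.1 [0.58498544 0.31096181 0.23494678] [ 3.13987029e+00 -1.17550771e-03 -1.86803216e+00] [ 3.09814521e-01  3.70913641e-01  1.36307607e+00  1.72595300e-05
  1.40968815e+00 -2.53454407e+00]
[234 323   8   8  32] (array([0.59272099, 0.32347611]), np.float64(2.246680349134528), np.float64(0.023340146387087334))
[275 156  18  50 835] (array([0.58693432, 0.31397786]), np.float64(1.2694282410121223), np.float64(0.05362051480547217))
[275 159  18  47 804] (array([0.58676397, 0.31356504]), np.float64(1.26519468469405), np.float64(0.04966609062692463))
```

>>> step_arm(xyz=[[-0.03,-0.012,0.365],[0,0,0.365],[0,0,0.365],[0,0,0.365],[0,0,0.365],[0,0,0.365],[0,0,0],[0,0,0]], yaw=[0,0,0,0,0,0,0,0], fingers=[1,1,1,1,1,1,1,-1])

```text
time_s: 22.87
ee_pos: [0.5853, 0.313, 0.015]
ee_rot: [3.137, -0.003, -1.865]
wrist_force: [0.8, -0.1, 0.4]
opening: 0.0754
gripper_force: 0.0
```

>>> step_arm(xyz=[[0,0,0],[0,0,0],[0,0,0],[0,0,0],[0,0,0],[0,0,0],[0,0,0],[0,0,0]], yaw=[0,0,0,0,0,0,0,0], fingers=[-1,-1,-1,-1,-1,-1,-1,-1])

```text
time_s: 23.53
ee_pos: [0.589, 0.3143, 0.0198]
ee_rot: [-3.139, 0.002, -1.864]
wrist_force: [-1.3, -0.4, 7.9]
opening: 0.0184
gripper_force: 59.9
```

>>> step_arm(xyz=[[0,0,-0.3],[0,0,-0.4],[0,0,-0.4],[0,0,0],[0,0,0]], yaw=[0,0,0,0,0], fingers=[-1,-1,-1,-1,-1])

```text
time_s: 23.95
ee_pos: [0.5899, 0.3145, 0.1319]
ee_rot: [-3.135, 0.005, -1.864]
wrist_force: [-0.6, -0.7, -1.2]
opening: 0.0187
gripper_force: 58.9
```

>>> step_arm(xyz=[[0.343,0.104,0],[0.343,0.104,0],[0.343,0.104,0],[0.343,0.104,0],[0.343,0.104,0],[0.343,0.104,0],[0,0,0],[0,0,0]], yaw=[0,0,0,0,0,0,0.246,0.246], fingers=[-1,-1,-1,-1,-1,-1,-1,-1])

```text
time_s: 24.62
ee_pos: [0.4657, 0.1332, 0.1258]
ee_rot: [3.139, -0.002, -2.118]
wrist_force: [-0.4, 0.3, -0.7]
opening: 0.0183
gripper_force: 59.0
```

>>> step_arm(xyz=[[0,0,0],[0,0,0],[0,0,0],[0,0,0],[0,0,0],[0,0,0],[0,0,0],[0,0,0]], yaw=[0.246,0.246,0.246,0.246,0.246,0.246,0.246,0.246], fingers=[-1,-1,-1,-1,-1,-1,-1,-1])

```text
time_s: 25.28
ee_pos: [0.4669, 0.1347, 0.1259]
ee_rot: [-3.142, -0.003, -3.101]
wrist_force: [-0.5, 0.5, -0.9]
opening: 0.0188
gripper_force: 59.0
```

>>> step_arm(xyz=[[0,0,0],[0,0,0],[0,0,0],[0,0,0]], yaw=[0.246,0,0,0], fingers=[-1,-1,-1,-1])

```text
time_s: 25.62
ee_pos: [0.4675, 0.1347, 0.1266]
ee_rot: [-3.141, -0.001, 3.069]
wrist_force: [0.2, -0.2, -0.3]
opening: 0.0185
gripper_force: 58.9
```

```bash
python3 - <<'E'
from h import *
s=get_state(); print(s['time_s'],s['ee_pos'],s['ee_rot'],st(s['ee_pos']))
f=grab_frame('side'); save('side4',f); cv2.imwrite('pics/side4c.png',cv2.resize(f['pixels'][200:300,200:330],(780,600),interpolation=2)[:,:,::-1])
E
```

```text
25.6167 [0.46754962 0.13470718 0.12661692] [-3.14143845e+00 -1.37360807e-03  3.06938872e+00] [-0.11564506  0.08907524]
```

View pics/side4c.png

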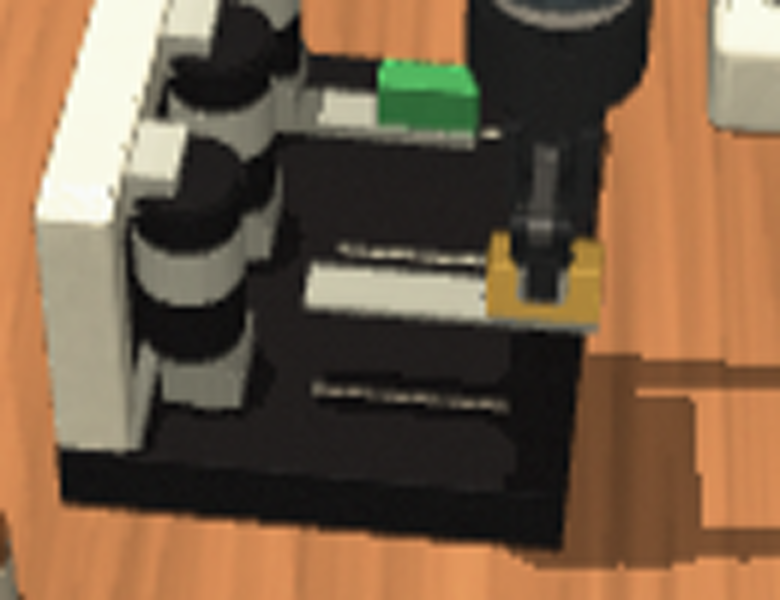

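The crop shows the yellow blade held level over the gap 0 lane, and the green one home. Set down, release, regrasp.

>>> step_arm(xyz=[[-0.11,0,0.2],[0,0,0.2],[0,0,0.2],[0,0,0.05],[0,0,0],[0,0,0]], yaw=[0,0,0,0,0,0], fingers=[-1,-1,-1,-1,-1,-1])

```text
time_s: 26.17
ee_pos: [0.4791, 0.1339, 0.0624]
ee_rot: [-3.142, -0.0, 3.067]
wrist_force: [0.2, 0.3, -0.8]
opening: 0.0191
gripper_force: 58.9
```

>>> step_arm(xyz=[[0,0,0.015],[0,0,0],[0,0,0],[0,0,0],[0,0,0],[0,0,0]], yaw=[0,0,0,0,0,0], fingers=[-1,-1,0,0,0,0])

```text
time_s: 26.67
ee_pos: [0.4793, 0.1339, 0.0611]
ee_rot: [3.142, 0.001, 3.066]
wrist_force: [-0.7, -0.5, 0.6]
opening: 0.0427
gripper_force: 0.0
```

>>> step_arm(xyz=[[0,0,0],[0,0,0],[0,0,0],[0,0,0],[0,0,0],[0,0,0]], yaw=[0,0,0,0,0,0], fingers=[-1,-1,-1,-1,-1,-1])

```text
time_s: 27.17
ee_pos: [0.4794, 0.1339, 0.0611]
ee_rot: [3.141, 0.001, 3.066]
wrist_force: [-0.4, 0.8, 5.7]
opening: 0.0186
gripper_force: 59.8
```

>>> step_arm(xyz=[[-0.06,0,0],[-0.06,0,0],[0,0,0]], yaw=[0,0,0], fingers=[-1,-1,-1])

```text
time_s: 27.42
ee_pos: [0.4917, 0.133, 0.0611]
ee_rot: [3.142, 0.0, 3.066]
wrist_force: [-1.4, 0.9, 7.5]
opening: 0.0183
gripper_force: 60.2
```

>>> step_arm(xyz=[[-0.03,0,0],[-0.03,0,0],[0,0,0]], yaw=[0,0,0], fingers=[-1,-1,-1])

```text
time_s: 27.67
ee_pos: [0.4965, 0.1327, 0.0611]
ee_rot: [-3.142, -0.002, 3.066]
wrist_force: [-4.6, 0.8, 9.8]
opening: 0.0187
gripper_force: 60.5
```

>>> step_arm(xyz=[[-0.03,0,0],[-0.03,0,0],[0,0,0]], yaw=[0,0,0], fingers=[-1,-1,-1])

```text
time_s: 27.92
ee_pos: [0.5025, 0.1322, 0.0611]
ee_rot: [-3.142, -0.002, 3.066]
wrist_force: [-3.7, 0.4, 9.6]
opening: 0.0182
gripper_force: 60.5
```

>>> step_arm(xyz=[[-0.03,0,0],[-0.03,0,0],[0,0,0]], yaw=[0,0,0], fingers=[-1,-1,-1])

```text
time_s: 28.17
ee_pos: [0.5069, 0.1319, 0.0611]
ee_rot: [-3.141, -0.005, 3.066]
wrist_force: [-11.5, 0.7, 16.3]
opening: 0.0185
gripper_force: 61.3
```

>>> step_arm(xyz=[[-0.03,0,0],[-0.03,0,0],[0,0,0]], yaw=[0,0,0], fingers=[-1,-1,-1])

```text
time_s: 28.42
ee_pos: [0.5112, 0.1317, 0.061]
ee_rot: [-3.141, -0.009, 3.067]
wrist_force: [-17.9, 1.9, 23.4]
opening: 0.0187
gripper_force: 62.1
```

>>> step_arm(xyz=[[-0.03,0,0],[-0.03,0,0],[0,0,0]], yaw=[0,0,0], fingers=[-1,-1,-1])

```text
time_s: 28.67
ee_pos: [0.5179, 0.1312, 0.061]
ee_rot: [-3.141, -0.007, 3.067]
wrist_force: [-14.5, 1.4, 19.6]
opening: 0.0185
gripper_force: 61.8
```

>>> step_arm(xyz=[[-0.03,0,0],[-0.03,0,0],[-0.03,0,0],[-0.03,0,0],[0,0,0]], yaw=[0,0,0,0,0], fingers=[-1,-1,-1,-1,-1])

```text
time_s: 29.08
ee_pos: [0.5299, 0.1304, 0.061]
ee_rot: [-3.141, -0.007, 3.067]
wrist_force: [-14.0, 0.9, 18.4]
opening: 0.0184
gripper_force: 61.7
```

>>> step_arm(xyz=[[-0.03,0,0],[-0.03,0,0],[0,0,0]], yaw=[0,0,0], fingers=[-1,-1,-1])

```text
time_s: 29.33
ee_pos: [0.536, 0.1299, 0.0611]
ee_rot: [-3.141, -0.007, 3.067]
wrist_force: [-13.8, 1.7, 18.5]
opening: 0.0186
gripper_force: 61.6
```

>>> step_arm(xyz=[[-0.02,0,0],[0,0,0]], yaw=[0,0], fingers=[-1,-1])

```text
time_s: 29.5
ee_pos: [0.5374, 0.1298, 0.0611]
ee_rot: [-3.141, -0.008, 3.067]
wrist_force: [-15.4, 0.9, 20.1]
opening: 0.0184
gripper_force: 61.8
```

>>> step_arm(xyz=[[-0.02,0,0],[0,0,0]], yaw=[0,0], fingers=[-1,-1])

```text
time_s: 29.67
ee_pos: [0.5375, 0.1298, 0.061]
ee_rot: [-3.141, -0.012, 3.067]
wrist_force: [-24.4, 0.8, 27.4]
opening: 0.0187
gripper_force: 62.7
```

>>> step_arm(xyz=[[-0.02,0,0],[0,0,0]], yaw=[0,0], fingers=[-1,-1])

```text
time_s: 29.83
ee_pos: [0.5375, 0.1298, 0.061]
ee_rot: [-3.14, -0.017, 3.067]
wrist_force: [-31.5, 1.3, 35.6]
opening: 0.0184
gripper_force: 63.6
```

Yellow is home in gap 0, with a clear rise in drag when the tip reached the foot. Green's force in gap 2 showed no such rise, so it may only have been stage friction. I'll regrasp green and compare it in gap 1.

>>> step_arm(xyz=[[0.03,0,0],[0,0,0],[0,0,0],[0,0,0],[0,0,-0.35],[0,0,-0.35],[0,0,-0.35],[0,0,0]], yaw=[0,0,0,0,0,0,0,0], fingers=[-1,1,1,1,1,1,1,1])

```text
time_s: 30.5
ee_pos: [0.5469, 0.1292, 0.1733]
ee_rot: [3.14, 0.012, 3.066]
wrist_force: [1.4, 0.1, 1.0]
opening: 0.0858
gripper_force: 0.0
```

>>> step_arm(xyz=[[0,-0.36,0],[0,-0.36,0],[0,-0.36,0],[0,-0.36,0],[0,-0.36,0],[0,0,0],[0,0,0]], yaw=[0,0,0,0,0,0,0], fingers=[1,1,1,1,1,1,1])

```text
time_s: 31.08
ee_pos: [0.5284, -0.0524, 0.1654]
ee_rot: [3.142, 0.0, 3.062]
wrist_force: [-0.7, 0.7, -0.5]
opening: 0.0857
gripper_force: 0.0
```

```bash
python3 - <<'E'
from h import *
s=get_state(); print(s['time_s'],s['ee_pos'],st(s['ee_pos']),s['ee_rot'])
f=grab_frame('side')
for n,lo,hi in (('grn',(50,100,60),(80,255,255)),('yel',(22,120,90),(35,255,255))):
    m,_,q=big(mask(f,lo,hi,(245,180,325,300))); a=axis(f,m,.06); print(n,q,a[0],st(a[0]))
E
```

```text
31.0833 [ 0.52841043 -0.05240712  0.16544586] [-0.04057101 -0.09280298] [3.14155876e+00 9.11088443e-05 3.06159290e+00]
grn [263 210  17  12 177] [ 0.52254154 -0.05032057] [-0.04658302 -0.09117407]
yel [255 253  18   8 107] [0.53669997 0.11674073] [-0.04531755  0.07648134]
```

>>> step_arm(xyz=[[0.035,0.02,0.347],[0,0,0.347],[0,0,0.347],[0,0,0],[0,0,0],[0,0,0],[0,0,0],[0,0,0]], yaw=[0,0,0,0,0,0,0,0], fingers=[1,1,1,0.2,-1,-1,-1,-1])

```text
time_s: 31.8
ee_pos: [0.5269, -0.0484, 0.0642]
ee_rot: [-3.141, 0.004, 3.066]
wrist_force: [-0.5, -0.3, 0.1]
opening: 0.0255
gripper_force: 0.0
```

>>> step_arm(xyz=[[0,0,0],[0,0,0],[0,0,0],[0,0,0]], yaw=[0,0,0,0], fingers=[-1,-1,-1,-1])

```text
time_s: 32.13
ee_pos: [0.5267, -0.0485, 0.0641]
ee_rot: [-3.141, 0.004, 3.066]
wrist_force: [-0.5, 1.1, 6.2]
opening: 0.0182
gripper_force: 59.4
```

>>> step_arm(xyz=[[0,0,-0.01],[0,0,0],[0,0,0],[0,0,0]], yaw=[0,0,0,0], fingers=[-1,-1,-1,-1])

```text
time_s: 32.47
ee_pos: [0.526, -0.0484, 0.0641]
ee_rot: [-3.141, 0.002, 3.066]
wrist_force: [-1.2, 0.3, 7.1]
opening: 0.0183
gripper_force: 59.6
```

>>> step_arm(xyz=[[0,0,-0.01],[0,0,0],[0,0,0],[0,0,0]], yaw=[0,0,0,0], fingers=[-1,-1,-1,-1])

```text
time_s: 32.8
ee_pos: [0.5253, -0.0483, 0.0642]
ee_rot: [-3.141, 0.001, 3.066]
wrist_force: [-0.9, -0.8, 4.8]
opening: 0.0183
gripper_force: 59.4
```

>>> step_arm(xyz=[[0,0,-0.01],[0,0,0],[0,0,0],[0,0,0]], yaw=[0,0,0,0], fingers=[-1,-1,-1,-1])

```text
time_s: 33.13
ee_pos: [0.5247, -0.048, 0.0644]
ee_rot: [3.141, -0.001, 3.066]
wrist_force: [0.5, -0.1, -0.5]
opening: 0.0185
gripper_force: 58.7
```

>>> step_arm(xyz=[[0,0,-0.01],[0,0,0],[0,0,0]], yaw=[0,0,0], fingers=[-1,-1,-1])

```text
time_s: 33.38
ee_pos: [0.5248, -0.048, 0.0656]
ee_rot: [3.141, -0.0, 3.066]
wrist_force: [-0.0, -0.2, -1.6]
opening: 0.0183
gripper_force: 58.6
```

>>> step_arm(xyz=[[0,0,-0.01],[0,0,0],[0,0,0]], yaw=[0,0,0], fingers=[-1,-1,-1])

```text
time_s: 33.63
ee_pos: [0.525, -0.0481, 0.0667]
ee_rot: [-3.142, 0.0, 3.066]
wrist_force: [-0.4, 0.3, -0.6]
opening: 0.0182
gripper_force: 58.6
```

It lifts freely by 2.5 mm, so green is loose in gap 2 (the 11 mm gap) and gap 1 must be its fit. Pull it back, shift over, push in.

>>> step_arm(xyz=[[0,0,0.015],[0.155,0,0],[0.155,0,0],[0.155,0,0],[0.155,0,0],[0,0,0]], yaw=[0,0,0,0,0,0], fingers=[-1,-1,-1,-1,-1,-1])

```text
time_s: 34.13
ee_pos: [0.4603, -0.0426, 0.0644]
ee_rot: [3.141, -0.003, 3.066]
wrist_force: [-1.1, 1.2, 0.9]
opening: 0.0185
gripper_force: 58.7
```

>>> step_arm(xyz=[[0,0.22,0],[0,0.22,0],[0,0.22,0],[0,0.228,0],[0,0,0],[0,0,0]], yaw=[0,0,0,0,0,0], fingers=[-1,-1,-1,-1,-1,-1])

```text
time_s: 34.63
ee_pos: [0.4705, 0.0459, 0.0653]
ee_rot: [-3.141, 0.001, 3.068]
wrist_force: [0.5, -0.7, -0.6]
opening: 0.0185
gripper_force: 58.8
```

>>> step_arm(xyz=[[-0.06,0,0],[-0.06,0,0],[0,0,0],[0,0,0]], yaw=[0,0,0,0], fingers=[-1,-1,-1,-1])

```text
time_s: 34.97
ee_pos: [0.4826, 0.0434, 0.0653]
ee_rot: [-3.141, 0.0, 3.065]
wrist_force: [1.0, 0.3, 0.2]
opening: 0.0182
gripper_force: 58.8
```

```bash
python3 - <<'E'
from h import *
s=get_state(); print(s['time_s'],s['ee_pos'],st(s['ee_pos']),s['ee_rot'],s['wrist_force'])
f=grab_frame('side')
for n,lo,hi in (('grn',(50,100,60),(80,255,255)),('yel',(22,120,90),(35,255,255))):
    m,_,q=big(mask(f,lo,hi,(245,180,325,300))); a=axis(f,m,.06); print(n,q,a[0],st(a[0]),a[1])
E
```

```text
34.9667 [0.48263341 0.0433864  0.06528778] [-0.09358121 -0.00081464] [-3.14146769e+00  4.99658147e-04  3.06454444e+00] [1.02694109 0.27868254 0.15013168]
grn [277 232  18  13 115] [0.47518815 0.04345163] [-0.10100942 -0.00132233] -3.0694937445132533
yel [255 253  18   8 106] [0.53652319 0.11686345] [-0.04550325  0.0765901 ] 3.0669666446868766
```

>>> step_arm(xyz=[[0,0,0.008],[-0.03,0,0],[-0.03,0,0],[0,0,0]], yaw=[0,0,0,0], fingers=[-1,-1,-1,-1])

```text
time_s: 35.35
ee_pos: [0.4887, 0.0436, 0.0646]
ee_rot: [-3.142, 0.001, 3.066]
wrist_force: [0.0, -0.2, -0.8]
opening: 0.0184
gripper_force: 58.7
```

>>> step_arm(xyz=[[-0.03,0,0],[-0.03,0,0],[0,0,0]], yaw=[0,0,0], fingers=[-1,-1,-1])

```text
time_s: 35.6
ee_pos: [0.4946, 0.0432, 0.0645]
ee_rot: [-3.142, 0.001, 3.066]
wrist_force: [1.2, 0.1, -0.8]
opening: 0.0183
gripper_force: 58.7
```

>>> step_arm(xyz=[[-0.03,0,0],[-0.03,0,0],[0,0,0]], yaw=[0,0,0], fingers=[-1,-1,-1])

```text
time_s: 35.85
ee_pos: [0.5006, 0.0428, 0.0645]
ee_rot: [-3.142, 0.001, 3.066]
wrist_force: [-0.6, -0.0, -1.2]
opening: 0.0184
gripper_force: 58.8
```

>>> step_arm(xyz=[[-0.03,0,0],[-0.03,0,0],[0,0,0]], yaw=[0,0,0], fingers=[-1,-1,-1])

```text
time_s: 36.1
ee_pos: [0.5038, 0.0427, 0.0641]
ee_rot: [3.141, -0.005, 3.066]
wrist_force: [-9.3, 0.1, 8.4]
opening: 0.0179
gripper_force: 59.8
```

>>> step_arm(xyz=[[-0.03,0,0],[-0.03,0,0],[-0.03,0,0],[0,0,0]], yaw=[0,0,0,0], fingers=[-1,-1,-1,-1])

```text
time_s: 36.43
ee_pos: [0.5135, 0.042, 0.0642]
ee_rot: [3.141, -0.004, 3.066]
wrist_force: [-4.8, 0.5, 3.8]
opening: 0.0181
gripper_force: 59.3
```

>>> step_arm(xyz=[[-0.03,0,0],[-0.03,0,0],[-0.03,0,0],[0,0,0]], yaw=[0,0,0,0], fingers=[-1,-1,-1,-1])

```text
time_s: 36.77
ee_pos: [0.5225, 0.0414, 0.0641]
ee_rot: [3.141, -0.004, 3.066]
wrist_force: [-4.8, 1.2, 4.4]
opening: 0.018
gripper_force: 59.3
```

>>> step_arm(xyz=[[-0.03,0,0],[-0.03,0,0],[-0.02,0,0],[0,0,0]], yaw=[0,0,0,0], fingers=[-1,-1,-1,-1])

```text
time_s: 37.1
ee_pos: [0.5304, 0.0408, 0.0641]
ee_rot: [3.141, -0.004, 3.066]
wrist_force: [-6.3, 0.8, 4.7]
opening: 0.0183
gripper_force: 59.4
```

Light drag of about 5 N, so it fits. Push on to the stop.

>>> step_arm(xyz=[[-0.02,0,0],[0,0,0]], yaw=[0,0], fingers=[-1,-1])

```text
time_s: 37.27
ee_pos: [0.5321, 0.0407, 0.0641]
ee_rot: [3.141, -0.004, 3.066]
wrist_force: [-7.1, 1.0, 5.5]
opening: 0.0181
gripper_force: 59.5
```

>>> step_arm(xyz=[[-0.02,0,0],[0,0,0]], yaw=[0,0], fingers=[-1,-1])

```text
time_s: 37.43
ee_pos: [0.5334, 0.0406, 0.0641]
ee_rot: [3.141, -0.006, 3.066]
wrist_force: [-10.0, 0.4, 7.6]
opening: 0.0186
gripper_force: 59.9
```

>>> step_arm(xyz=[[-0.02,0,0],[0,0,0]], yaw=[0,0], fingers=[-1,-1])

```text
time_s: 37.6
ee_pos: [0.5334, 0.0406, 0.064]
ee_rot: [3.142, -0.01, 3.067]
wrist_force: [-18.8, 0.6, 16.8]
opening: 0.0187
gripper_force: 60.8
```

>>> step_arm(xyz=[[0.02,0,0],[0,0,0],[0,0,0],[0,0,0],[0,0,0],[0,0,-0.35],[0,0,-0.35],[0,0,-0.35]], yaw=[0,0,0,0,0,0,0,0], fingers=[-1,1,1,1,1,1,1,1])

```text
time_s: 38.27
ee_pos: [0.5352, 0.0402, 0.17]
ee_rot: [3.141, -0.002, 3.066]
wrist_force: [0.1, -0.9, 0.0]
opening: 0.0852
gripper_force: 0.0
```

>>> step_arm(xyz=[[0,0,-0.35],[0,0,-0.35],[0,0,0],[0,0,0]], yaw=[0,0,0,0], fingers=[1,1,1,1])

```text
time_s: 38.6
ee_pos: [0.5375, 0.0399, 0.2423]
ee_rot: [-3.141, 0.006, 3.066]
wrist_force: [-0.1, -0.6, -0.6]
opening: 0.0853
gripper_force: 0.0
```

```bash
python3 - <<'E'
from h import *
s=get_state(); print(s['time_s'],s['ee_pos'],st(s['ee_pos']),s['ee_rot'],s['wrist_force'])
for v in('side','top'):
  f=grab_frame(v)
  for n,lo,hi in (('grn',(50,100,60),(80,255,255)),('yel',(22,120,90),(35,255,255))):
    try: m,_,q=big(mask(f,lo,hi,(245,180,325,300) if v=='side' else (215,175,310,240))); a=axis(f,m,.06 if v=='side' else .076); print(v,n,q,a[0],st(a[0]),a[1])
    except ValueError: print(v,n,'-')
  if v=='side': cv2.imwrite('pics/side6c.png',cv2.resize(f['pixels'][190:300,200:340],(763,600),interpolation=2)[:,:,::-1])
E
```

```text
38.6 [0.53750856 0.03989338 0.24225544] [-3.85999550e-02 -7.61023509e-05] [-3.14116488  0.00607641  3.06585892] [-0.0654917  -0.56846554 -0.63472064]
side grn [259 230  18  14 199] [0.52961215 0.03905159] [-0.04640822 -0.00152283] 2.745704789103486
side yel [255 253  18   8 107] [0.53636236 0.11679405] [-0.04565827  0.07650853] 3.0754621529674377
top grn [259 205   8  10  60] [0.51844458 0.04140737] [-5.77239110e-02 -3.30753279e-05] 2.7115316387301887
top yel [229 198   9  15 116] [0.53286741 0.13041431] [-0.05019058  0.08981959] 3.0667120138585453
```

View pics/side6c.png

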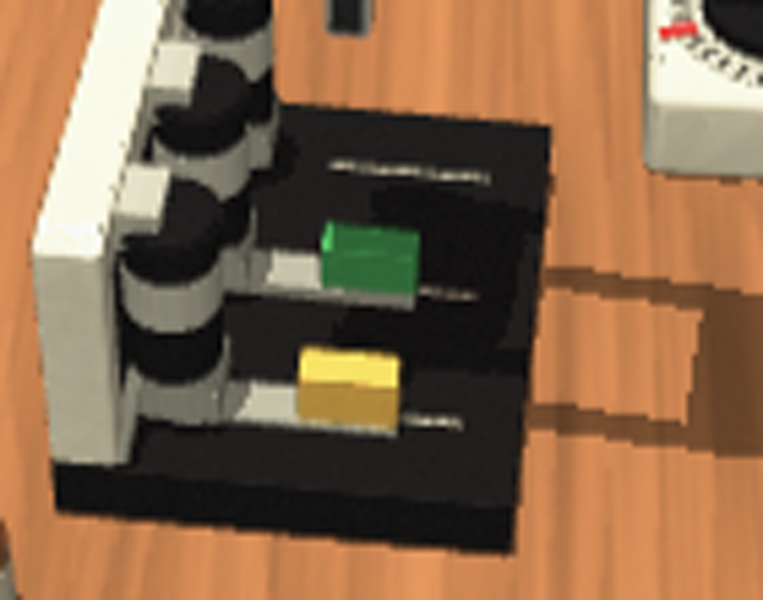

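Both blades lie flat under feet 0 and 1: yellow grip at crop (350,385), green at (370,260). Now the knob.

>>> step_arm(xyz=[[-0.089,-0.369,0],[-0.089,-0.369,0],[-0.089,-0.369,0],[-0.089,-0.369,0],[-0.089,-0.369,0],[-0.089,-0.369,0],[-0.089,-0.369,0],[-0.089,-0.369,0]], yaw=[0,0,0,0,0,0,0,0], fingers=[1,1,1,1,1,1,1,1])

```text
time_s: 39.37
ee_pos: [0.5834, -0.2609, 0.2366]
ee_rot: [3.139, -0.004, 3.066]
wrist_force: [1.3, 0.1, 0.2]
opening: 0.0854
gripper_force: 0.0
```

>>> step_arm(xyz=[[-0.089,-0.369,0],[-0.089,-0.369,0],[0,0,0],[0,0,0],[0,0,0],[0,0,0],[0,0,0],[0,0,0]], yaw=[0,0,0.239,0.239,0.239,0.239,0.239,0.239], fingers=[1,1,1,1,1,1,1,1])

```text
time_s: 40.03
ee_pos: [0.5956, -0.334, 0.2362]
ee_rot: [-3.141, -0.005, 2.343]
wrist_force: [0.5, -0.5, 0.0]
opening: 0.0854
gripper_force: 0.0
```

>>> step_arm(xyz=[[0,0,0],[0,0,0],[0,0,0],[0,0,0],[0,0,0],[0,0,0],[0,0,0],[0,0,0]], yaw=[0.239,0.239,0.239,0.239,0.239,0.239,0,0], fingers=[1,1,1,1,1,1,1,1])

```text
time_s: 40.7
ee_pos: [0.5958, -0.334, 0.2371]
ee_rot: [-3.139, -0.002, 1.635]
wrist_force: [-0.1, 0.0, 0.5]
opening: 0.0856
gripper_force: 0.0
```

>>> step_arm(xyz=[[0,0.02,0.338],[0,0,0.338],[0,0,0.338],[0,0,0.338],[0,0,0.338],[0,0,0],[0,0,0],[0,0,0]], yaw=[0,0,0,0,0,0,0,0], fingers=[1,1,1,1,1,1,-1,-1])

```text
time_s: 41.37
ee_pos: [0.5993, -0.335, 0.072]
ee_rot: [3.14, 0.001, 1.633]
wrist_force: [0.8, -0.3, 0.6]
opening: 0.0639
gripper_force: 0.0
```

>>> step_arm(xyz=[[0,0,0],[0,0,0],[0,0,0],[0,0,0],[0,0,0],[0,0,0],[0,0,0]], yaw=[0,0,0,0,0,0,0], fingers=[-1,-1,-1,-1,-1,-1,-1])

```text
time_s: 41.95
ee_pos: [0.5981, -0.3353, 0.0728]
ee_rot: [-3.141, 0.002, 1.632]
wrist_force: [-7.4, 1.1, 9.7]
opening: 0.0167
gripper_force: 59.8
```

>>> step_arm(xyz=[[0,0,0],[0,0,0],[0,0,0],[0,0,0],[0,0,0],[0,0,0],[0,0,0],[0,0,0]], yaw=[0.2,0.2,0.2,0.2,0.2,0.2,0.2,0.2], fingers=[-1,-1,-1,-1,-1,-1,-1,-1])

```text
time_s: 42.62
ee_pos: [0.5979, -0.3352, 0.0728]
ee_rot: [3.141, 0.002, 0.827]
wrist_force: [-8.0, 1.8, 9.9]
opening: 0.0164
gripper_force: 59.9
```

>>> step_arm(xyz=[[0,0,0],[0,0,0],[0,0,0],[0,0,0],[0,0,0],[0,0,0],[0,0,0],[0,0,0]], yaw=[0.2,0.2,0.2,0.2,0.2,0.2,0,0], fingers=[-1,-1,-1,-1,-1,-1,-1,-1])

```text
time_s: 43.28
ee_pos: [0.5977, -0.3351, 0.0728]
ee_rot: [3.141, 0.002, 0.232]
wrist_force: [-7.4, 2.1, 11.0]
opening: 0.0169
gripper_force: 59.9
```

Yaw is at the red mark (0.23). Release, rise and check.

>>> step_arm(xyz=[[0,0,0],[0,0,0],[0,0,0],[0,0,0],[0,0,-0.4],[0,0,-0.4],[0,0,-0.4],[0,0,-0.4]], yaw=[0,0,0,0,0,0,0,0], fingers=[1,1,1,1,1,1,1,1])

```text
time_s: 43.95
ee_pos: [0.5984, -0.3341, 0.2319]
ee_rot: [-3.141, 0.0, 0.232]
wrist_force: [0.5, -0.9, -1.0]
opening: 0.0855
gripper_force: 0.0
```

>>> step_arm(xyz=[[0,0,0],[0,0,0],[0,0,0],[0,0,0]], yaw=[0,0,0,0], fingers=[1,1,1,1])

```text
time_s: 44.28
ee_pos: [0.5977, -0.3337, 0.2283]
ee_rot: [-3.139, 0.002, 0.232]
wrist_force: [0.2, 0.2, 0.1]
opening: 0.0853
gripper_force: 0.0
```

```bash
python3 - <<'E'
from h import *
s=get_state(); print(s['time_s'],s['ee_pos'],s['ee_rot'],s['wrist_force'])
f=grab_frame('side'); w=grab_frame('wrist'); t=grab_frame('top')
a=cv2.resize(f['pixels'][190:300,200:310],(400,400),interpolation=2); b=cv2.resize(w['pixels'][60:340,140:420],(400,400),interpolation=2)
cv2.imwrite('pics/fin.png',np.hstack([a,b])[:,:,::-1])
m,_,q=big(mask(t,(22,120,90),(35,255,255),(215,175,310,240))); print(q,st(axis(t,m,.076)[0]))
m,_,q=big(mask(t,(50,100,60),(80,255,255),(215,175,310,240))); print(q,st(axis(t,m,.076)[0]))
E
```

```text
44.2833 [ 0.59771827 -0.33374383  0.2282814 ] [-3.13898800e+00  1.96660468e-03  2.31879822e-01] [0.17769075 0.17052252 0.14404876]
[229 195   9  18 143] [-0.04541676  0.08980762]
[259 198   9  17 127] [-0.04565249  0.00105983]
```

View pics/fin.png

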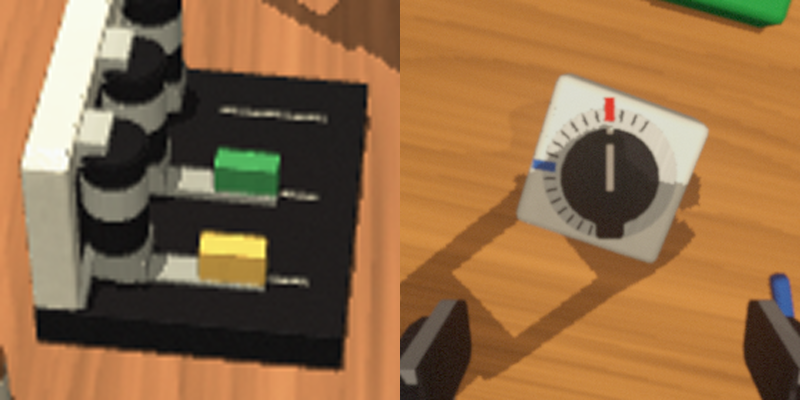

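The pointer is exactly under the red mark (610,110), and both blades are home at the same depth. Handing in.

```bash
python3 -c "
from station import *
print(job_done())"
```

```text
the job is handed in; nothing more can be done
None
```

I handed the job in; the station gave no verdict. In the last pictures the focus knob is at its red mark, and the yellow blade (left gap) and green blade (middle gap) are home against the stop. No red blade was on the bench.

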